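# Right the fallen glaze canister against the splashback

## Task

The yellow glaze canister has fallen over on the pottery bench. Push its foot so that its lid slides up the white curved splashback, without shoving hard, until it can be let down gently upright on its base, and back the fingers off. Then press the standing canister's foot lightly home against the black toe strip for a moment, so that it stands flush in its gap in the row, leave it there, and disturb nothing else.

Things in the scene. Friction and masses are not known exactly. Their poses are not given: they have to be found in the camera images.
- canister: Yellow square plastic canister, black lid, too wide to grasp, slippery (friction about 0.25), 0.2 to 0.45 kg. Body 90 x 90 mm, 150 mm tall; lid 74 x 74 mm, centred, 22 mm more. Origin: centre of its base; z along its axis from base to lid, x, y square to its sides. Starts lying on a flat side, lid towards the splashback. Bottom-heavy: raised to within 43 degrees of vertical it sinks onto its base
- splash: Fixed white splashback, 440 mm long, smooth. Origin: on the table at the front of the black toe strip, middle of the canister's gap (yellow mark above); x along the board, y into it (the way to push), z up. Its face begins 6 mm deep and 6 mm high at 45 degrees, curves evenly to vertical at 62 mm deep, 141 mm high, and ends 250 mm high
- strip: Black toe strip along the foot of the splashback, 6 mm high, 6 mm deep, 440 mm long, fixed to it; same origin and axes as the splashback. The lid of the lying canister passes over it; the canister's foot stops on it
- blue_canister: Blue canister of the same size, standing at the splashback on the robot's side of the gap. Origin: centre of its base. Leave alone
- low_jar: Low round jar, 72 mm in diameter, 75 mm tall, standing at the splashback beyond the gap. Origin: centre of its base. Leave alone
- brush_pot: Terracotta pot, 90 mm across, with brushes to 230 mm. Leave alone
- glaze_bowl: Blue bowl, 120 mm across, 55 mm high. Leave alone
- slip_cup: White cup, 80 mm across, 85 mm high. Leave alone
There are look-alikes about, which are no part of the job. What is meant by the canister is not turquoise, and is the smaller of those in its own colour.

How it is judged (in metres and radians):
On the way, in this order (a step that is already met when the one before it is completed fails the run):
1. The canister leans half raised with its lid on the splashback (contact force between canister and splash above 0.3 N and angle between canister's own z axis and vertical between 0.4 and 1.1 rad), for 0.1 s.
2. The canister stands upright on its base and the fingers are off it (angle between canister's own z axis and vertical below 0.06 rad and height (world z) of canister below 0.006 m and contact force between canister and the arm below 0.1 N and contact force between canister and the fingers below 0.1 N), for 0.2 s.
3. The standing canister's foot is pressed against the toe strip with over 2 N (contact force between canister and strip above 2 N and angle between canister's own z axis and vertical below 0.06 rad), for 0.2 s.
At the end, for the whole second after the job is handed in: The canister stands upright on its base (within 3 degrees), at rest and untouched, in its gap (within 35 mm of the middle), its foot square (within 3.4 degrees) and flush against the toe strip (its centre 40 to 51 mm before it) (angle between canister's own z axis and vertical below 0.05 rad and height (world z) of canister below 0.006 m and y of canister in the frame of splash between -0.051 and -0.04 m and x of canister in the frame of splash between -0.035 and 0.035 m and (angle between the x axis of canister and the x axis of splash, either way round below 0.06 rad or angle between the y axis of canister and the x axis of splash, either way round below 0.06 rad) and linear speed of canister below 0.01 m/s).
It fails at once if The canister is shoved against the splashback with more than 20 N (contact force between canister and splash above 20 N).
It fails at once if The canister's foot is pressed on the toe strip with more than 15 N (contact force between canister and strip above 15 N).
It fails at once if The canister slams down (turns faster than 6.5 rad/s, as when dropped) (angular speed of canister above 6.5 rad/s).
It fails at once if A bystander is disturbed (moved by 15 mm) (distance of any of blue_canister, low_jar, brush_pot, glaze_bowl, slip_cup from where it was at the start of the episode above 0.015 m).
It also fails if it takes over 72 s, if anything falls off the work surface, if the arm or the gripper's body presses on something with over 40 N, if the wrist force passes 120 N, or if a joint passes its speed limit or range.

## Robot

A 6-joint arm with a two-finger parallel gripper is mounted at the origin on the work surface. World frame = base frame: x ahead of the robot, y to its left, z up, the work surface at z = 0. Lengths are in mm, angles in rad, forces in N, time in s.
With the tool pointing down it reaches from about 300 to 775 mm from the base axis. Payload 14.6 kg.
Tool frame: the origin (TCP) lies midway between the tips of the shut fingers; the grasp point (between the pads) lies behind it (manip.grip_depth is the z of the grasp point in the tool frame, in mm); z points along the fingers, y is the line along which they close (so a half turn about z gives the same grasp; the last joint's range is limited). The gripper opens to 94 mm and grips with 3 to 60 N. Pads are 16 mm wide; open, the fingers measure 119 mm over their backs; the gripper's body (75 mm by 177 mm) begins 78 mm behind the grasp point.
Start: joints at [-1.167, 0.3, 1.521, -0, 1.321, -0.067], TCP at [249.471, -490.156, 205.446] pointing down, gripper open.
Joint ranges: [-3.03, 3.03], [-0.79, 2.21], [0.23, 2.52], [-1.04, 4.18], [0, 3.07], [-2.55, 2.55]. Speed limits (rad/s): [2.22, 2.22, 2.57, 3.14, 3.14, 3.14].

## Interface

Orientations are given as [roll, pitch, yaw] about the fixed x, y, z axes, in that order (R = Rz(yaw) Ry(pitch) Rx(roll)).
In Python, from cell import manip gives the robot as it stands.
- The arm moves only by the shell command python3 -m creep 'ROWS' [OPENING] [FORCE]. ROWS is a JSON list that holds a single list of rows (three levels of brackets), with 1 to 5 rows, each of 6 numbers: dx, dy, dz in fractions of the full range, 1 being 80 cm, then a rotation vector rx, ry, rz in fractions of the full range, 1 being pi/2 rad; each row is the pose to reach, as a shift and turn from the pose commanded when the command began, along the tool's axes at that moment; what a row does not reach only later rows make up. A row lasts 1/10 s, in which the tool goes at most 50 mm and 0.15 rad, less where a joint would pass 70% of its speed; a pose out of reach is approached as far as the arm can. OPENING is the finger opening in mm, set as the command begins (- or left out keeps the last). The fingers move at their own pace and stop on an object; FORCE is the grip in N (left out, the last holds). Time passes only in rows, so rows that do not move let the fingers close. It prints the time, the measured TCP pose, the force, the opening and the grip force at its end. Shift and turn numbers lie between -1 and 1, and a call with a number outside is refused. Input that does not fit is refused with a message, and nothing moves.
- manip.read_state(): the state, without advancing time (a new reading comes with each control period).
- manip.camera(name): name is "scene" or "top"; returns (picture, depth): 384x512x3 uint8, red, green, blue; 384x512 float32, mm along the optical axis (not along the pixel's ray), 0 where there is no reading.
- manip.camera_info(name): a dict with "K" (3x3 intrinsics, pixels), "rvec" (rotation vector, rad) and "tvec" (3), from world to camera coordinates, as OpenCV has them. Camera axes: x right, y down, z forward; pixel columns grow to the right and rows downward; lengths in mm; the calibration is good to about 2 mm. A picture is of the moment at which its call begins. camera_info takes no time and is no camera call.
- manip.sign_off(): hands the job in; it is judged then, once.
The state is a dict: "clock": time; "joints": joint angles; "qd": joint speeds; "effort": joint torques, N m; "eef_pos": TCP position; "eef_rot": TCP orientation; "wrist_force": force on the tool from outside, world axes, zero at the start; "moment": the same for the moment, N m; "finger_gap": finger opening in mm; "finger_force": force on a finger pad.
Only numpy, scipy, OpenCV 4.12 (cv2) and the standard library are available. Lean on these libraries where they do the work, as an engineer would, in place of code of your own. Each camera call takes 0.05 s, during which the arm holds its last target. There are 200 camera calls.

## Working session

There is one attempt and no reset: what is moved stays moved. The work goes in short steps, Python scripts to look and compute and a shell command to move; the robot and the scene stay as the last step left them, time stands still between calls to the robot, and variables do not carry over. Pictures are saved under pics/ and viewed, at most 10 in all, crops included, and the job is handed in when it is done.

```bash
ls; mkdir -p pics; python3 - <<'E'
from cell import manip
import cv2,numpy as np
s=manip.read_state();print(s, manip.grip_depth)
ims=[]
for n in("scene","top"):
    p,d=manip.camera(n);np.savez(f"{n}0.npz",p=p,d=d);i=manip.camera_info(n);print(n,i)
    cv2.imwrite(f"pics/{n}0.png",p[:,:,::-1])
E
```

```text
pics
{'clock': 0.0, 'joints': array([-1.16656061e+00,  3.00489965e-01,  1.52160095e+00,  4.80117473e-06,
        1.32066370e+00, -6.65874009e-02]), 'qd': array([-0.00020142, -0.00063744,  0.00054238, -0.00042774,  0.00044255,
        0.00040152]), 'effort': array([ 5.58168667e-04, -5.31817746e+01, -3.52731943e+01,  7.08392146e-02,
        2.44392600e-02, -1.15379298e-04]), 'eef_pos': array([ 249.39242424, -489.91360457,  204.86756769]), 'eef_rot': array([-3.14043357e+00, -8.19553220e-05,  4.70821877e-01]), 'wrist_force': array([ 1.17395163, -0.13030566, -0.28801729]), 'moment': array([-0.04031661,  0.00200948,  0.00479067]), 'finger_force': 0.0, 'finger_gap': 93.90170687295509} -18.8
scene {'K': array([[359.5913316 ,   0.        , 244.17186515],
       [  0.        , 359.5913316 , 192.099377  ],
       [  0.        ,   0.        ,   1.        ]]), 'rvec': array([ 1.32988025,  2.37170968, -0.81313394]), 'tvec': array([ 240.62930421, -319.20375326, 1237.34396831])}
top {'K': array([[346.51971124,   0.        , 259.526065  ],
       [  0.        , 346.51971124, 191.58654712],
       [  0.        ,   0.        ,   1.        ]]), 'rvec': array([ 2.15947411, -2.17259432,  0.15592176]), 'tvec': array([ 23.45057414, 488.68594751, 955.15425149])}
```

View pics/scene0.png

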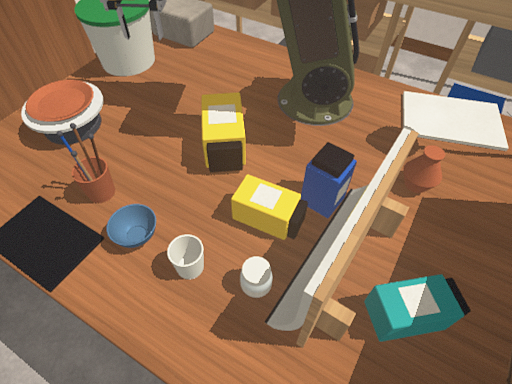

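View pics/top0.png

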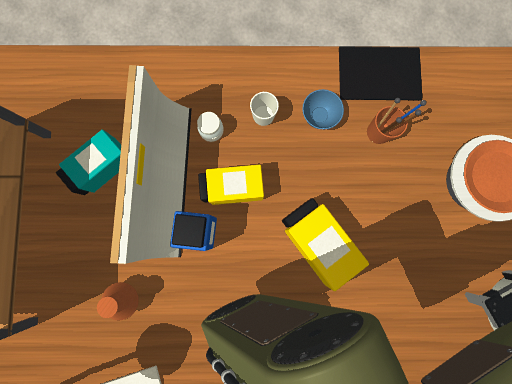

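The top view shows the small yellow canister lying at about (235,183), its lid at (204,188). The toe strip edge is near column 188 and the yellow gap mark is at (141,165). The blue canister is at (190,231), the low jar at (209,126) and the cup at (264,108). The larger yellow canister at (325,245) is the look-alike.

```bash
cat > h.py <<'E'
import cv2,numpy as np
from cell import manip
def pts(n,d):
    i=manip.camera_info(n);K=i["K"];R=cv2.Rodrigues(np.array(i["rvec"]))[0];t=np.array(i["tvec"])
    v,u=np.mgrid[:d.shape[0],:d.shape[1]]
    c=np.stack([(u-K[0,2])/K[0,0]*d,(v-K[1,2])/K[1,1]*d,d],-1)
    return (c-t)@R
def masks(p):
    h=cv2.cvtColor(p,cv2.COLOR_RGB2HSV);H,S,V=[h[...,k].astype(int) for k in range(3)]
    return dict(yel=(abs(H-28)<6)&(S>170)&(V>70),blue=(abs(H-115)<8)&(S>120),black=(V<50)&(S<140),white=(S<40)&(V>130))
def rect(P):
    r=cv2.minAreaRect(P[:,:2].astype(np.float32));return np.round(r[0],1),np.round(r[1],1),round(r[2],2)
E
python3 - <<'E'
from h import *
z=np.load("top0.npz");p,d=z["p"],z["d"];W=pts("top",d);M=masks(p)
def box(m,u0,v0,u1,v1):
    o=np.zeros_like(m);o[v0:v1,u0:u1]=m[v0:v1,u0:u1];return o&(d>0)
m=box(np.ones_like(M["yel"]),197,160,270,210)&(W[...,2]>84)&(W[...,2]<100)
P=W[m];print("body top",rect(P),np.median(P[:,2]),len(P))
m=box(M["black"],195,165,215,210)&(W[...,2]>74)&(W[...,2]<84)
P=W[m];print("lid",rect(P),np.median(P[:,2]) if len(P) else 0)
m=box(M["yel"],130,135,155,195);P=W[m];print("mark",P.mean(0),P.min(0),P.max(0))
m=box(np.ones_like(m),165,205,220,255)&(W[...,2]>140)&(W[...,2]<156);P=W[m];print("bluetop",rect(P))
m=box(np.ones_like(m),165,205,220,255)&(W[...,2]>164)&(W[...,2]<180);P=W[m];print("bluelid",rect(P))
m=box(np.ones_like(m),195,105,225,145)&(W[...,2]>66)&(W[...,2]<84);P=W[m];print("jar",rect(P))
m=box(np.ones_like(m),245,85,285,130)&(W[...,2]>77)&(W[...,2]<95);P=W[m];print("cup",rect(P))
# strip front: for rows, first x transition from table
L=[]
for v in list(range(112,210,5)):
    for u in range(205,170,-1):
        if p[v,u].max()<60 and W[v,u,2]<15: L.append((v,u,*W[v,u].round(1)));break
print(*L,sep="\n")
# top edge of board face
m=(d>0)&(W[...,2]>240)&(W[...,2]<262);m[:, :105]=0;m[:,160:]=0;P=W[m];print("boardtop",rect(P),np.median(P[:,2]))
for v in (100,180):print([tuple(W[v,u].round(0)) for u in range(124,200,5)])
E
```

```text
body top (array([505.5,  98.2]), array([ 90.2, 168. ]), 5.0) 90.01175414776533 1861
lid (array([498.7, 174.9]), array([71.6, 19.8]), 5.3) 81.72821476996268
mark [528.01788851 295.2527835  228.44471913] [483.02398022 292.07250408 209.02044421] [574.49491444 299.70201411 241.94112715]
bluetop (array([379. , 194.7]), array([90.6, 89.5]), 83.38)
bluelid (array([379. , 194.9]), array([74.8, 73.9]), 83.25)
jar (array([678. , 162.5]), array([60.4, 61.4]), 67.16)
cup (array([723.9,   7.5]), array([77.4, 77.5]), 14.94)
(112, 190, np.float64(733.5), np.float64(226.6), np.float64(3.4))
(117, 190, np.float64(717.8), np.float64(226.2), np.float64(4.1))
(122, 190, np.float64(703.5), np.float64(226.6), np.float64(0.6))
(127, 189, np.float64(687.3), np.float64(228.9), np.float64(2.8))
(132, 189, np.float64(671.3), np.float64(228.2), np.float64(5.1))
(137, 188, np.float64(655.8), np.float64(230.7), np.float64(5.9))
(142, 188, np.float64(640.6), np.float64(230.4), np.float64(5.9))
(147, 188, np.float64(626.0), np.float64(230.5), np.float64(4.0))
(152, 188, np.float64(611.2), np.float64(230.5), np.floa
[... 1985 characters left out ...]
)), (np.float64(499.0), np.float64(300.0), np.float64(183.0)), (np.float64(505.0), np.float64(299.0), np.float64(145.0)), (np.float64(510.0), np.float64(296.0), np.float64(115.0)), (np.float64(514.0), np.float64(290.0), np.float64(88.0)), (np.float64(518.0), np.float64(283.0), np.float64(66.0)), (np.float64(521.0), np.float64(274.0), np.float64(45.0)), (np.float64(523.0), np.float64(263.0), np.float64(31.0)), (np.float64(526.0), np.float64(253.0), np.float64(15.0)), (np.float64(527.0), np.float64(240.0), np.float64(6.0)), (np.float64(528.0), np.float64(227.0), np.float64(-1.0)), (np.float64(528.0), np.float64(212.0), np.float64(0.0)), (np.float64(515.0), np.float64(185.0), np.float64(81.0))]
```

```bash
cat > to.py <<'E'
# to.py X Y Z ELEV YAWOFF: shift/turn in current tool axes to the pose with fingers ELEV deg below horizontal, facing the splashback
import sys,numpy as np
from cell import manip
from scipy.spatial.transform import Rotation as Ro
a=list(map(float,sys.argv[1:]));s=manip.read_state();R=Ro.from_euler("xyz",s["eef_rot"])
th=np.radians(-2.8+(a[4] if len(a)>4 else 0));e=np.radians(a[3])
x=np.array([np.cos(th),np.sin(th),0]);n=np.array([-np.sin(th),np.cos(th),0])
z=n*np.cos(e)-np.array([0,0,np.sin(e)])
T=Ro.from_matrix(np.stack([np.cross(x,z),x,z],1))
print("shift",R.inv().apply(np.array(a[:3])-s["eef_pos"]).round(1),"turn",(R.inv()*T).as_rotvec().round(3))
z=R.as_matrix()[:,2];y=R.as_matrix()[:,1]
print("at",s["eef_pos"].round(1),"elev",np.degrees(-np.arcsin(z[2])).round(1),"yang",np.degrees(np.arctan2(y[1],y[0])).round(1),"j",s["joints"].round(2),"F",s["wrist_force"].round(1),"t",s["clock"])
print("100mm into board / 10mm up in tool axes:",R.inv().apply(100*n).round(1),R.inv().apply([0,0,10]).round(2))
E
python3 to.py 513 -150 230 90; python3 to.py 513 -100 150 35
```

```text
shift [ 389.1 -183.4  -24.9] turn [-1.000e-03 -1.000e-03 -1.051e+00]
at [ 249.4 -489.9  204.9] elev 89.9 yang -63.0 j [-1.17  0.3   1.52 -0.    1.32 -0.07] F [ 0.5  0.5 -0.2] t 0.1
100mm into board / 10mm up in tool axes: [ 49.7 -86.8   0.1] [  0.    -0.01 -10.  ]
shift [ 411.8 -227.9   55.2] turn [ 0.502  0.867 -0.967]
at [ 249.4 -489.9  204.9] elev 89.9 yang -63.0 j [-1.17  0.3   1.52 -0.    1.32 -0.07] F [ 0.5  0.5 -0.2] t 0.1
100mm into board / 10mm up in tool axes: [ 49.7 -86.8   0.1] [  0.    -0.01 -10.  ]
```

The manual's scale: shifts go in shares of 80 cm and turns go in shares of pi/2 rad. Converting my numbers, 200 mm / 800 = 0.25, 160 mm / 800 = 0.2, -0.6 rad / 1.5708 = -0.382.

```bash
python3 -m creep '[[[0.05,-0.0225,-0.0125,0,0,-0.0764],[0.1,-0.045,-0.025,0,0,-0.1592],[0.15,-0.0688,-0.0375,0,0,-0.2355],[0.2,-0.0938,-0.05,0,0,-0.3183],[0.25,-0.115,-0.0625,0,0,-0.382]]]' 60
python3 to.py 513 -150 250 90; python3 to.py 513 -150 250 35
```

```text
clock: 0.6
eef_pos: [386.6, -315.7, 255.8]
eef_rot: [-3.141, -0.0, 1.076]
wrist_force: [0.7, -0.7, -0.4]
finger_gap: 60.8
finger_force: 0.0
shift [205.9  32.5   5.8] turn [-0.    -0.    -0.446]
at [ 386.6 -315.7  255.8] elev 90.0 yang -28.4 j [-0.76  0.15  1.59  0.    1.41 -0.26] F [ 0.7 -0.7 -0.4] t 0.6
100mm into board / 10mm up in tool axes: [ 90.2 -43.1   0. ] [  0.  -0. -10.]
shift [205.9  32.5   5.8] turn [ 0.214  0.943 -0.411]
at [ 386.6 -315.7  255.8] elev 90.0 yang -28.4 j [-0.76  0.15  1.59  0.    1.41 -0.26] F [ 0.7 -0.7 -0.4] t 0.6
100mm into board / 10mm up in tool axes: [ 90.2 -43.1   0. ] [  0.  -0. -10.]
```

Converted, 200 mm / 800 = 0.25, 160 mm / 800 = 0.2, 0.66 rad / 1.5708 = 0.4202.

```bash
python3 -m creep '[[[0.05,0.0075,0,0.0191,0.0828,-0.0382],[0.1,0.015,0,0.0382,0.1655,-0.0764],[0.15,0.0225,0,0.0573,0.2546,-0.1146],[0.2,0.0313,0,0.0764,0.3374,-0.1528],[0.25,0.0375,0,0.0955,0.4202,-0.191]]]'
python3 to.py 513 -120 200 35
```

```text
clock: 1.1
eef_pos: [509.1, -155.3, 255.8]
eef_rot: [-3.089, -0.678, 1.367]
wrist_force: [0.4, -0.6, 1.1]
finger_gap: 60.1
finger_force: 0.0
shift [-7.4  0.1 65.7] turn [ 0.062  0.279 -0.114]
at [ 509.1 -155.3  255.8] elev 51.1 yang -9.8 j [-0.65  0.39  1.43  0.58  1.69 -0.5 ] F [ 0.4 -0.6  1.1] t 1.1
100mm into board / 10mm up in tool axes: [ 77.  -12.2  62.7] [ 6.27 -0.41 -7.78]
```

Converted, 65 mm / 800 = 0.0813, 50 mm / 800 = 0.0625, 0.28 rad / 1.5708 = 0.1783.

```bash
python3 -m creep '[[[-0.0025,0,0.0188,0.0191,0.0891,-0.0382],[-0.005,0,0.0375,0.0382,0.1783,-0.0726],[-0.0088,0,0.0625,0.0382,0.1783,-0.0726],[-0.0088,0,0.0813,0.0395,0.1776,-0.0726]]]'
python3 to.py 513 -55 60 35
python3 - <<'E'
from h import *
p,d=manip.camera("scene");cv2.imwrite("pics/s1.png",p[:,:,::-1])
E
```

```text
clock: 1.5
eef_pos: [511.6, -121.1, 198.1]
eef_rot: [-3.133, -0.957, 1.513]
wrist_force: [0.2, -0.1, -0.1]
finger_gap: 60.0
finger_force: 0.0
shift [-74.8  -1.3 133.6] turn [-0.001  0.003 -0.005]
at [ 511.6 -121.1  198.1] elev 35.2 yang -2.9 j [-0.66  0.54  1.47  0.75  1.75 -0.72] F [ 0.2 -0.1 -0.1] t 1.5
100mm into board / 10mm up in tool axes: [57.6 -0.2 81.7] [ 8.17 -0.05 -5.76]
```

View pics/s1.png

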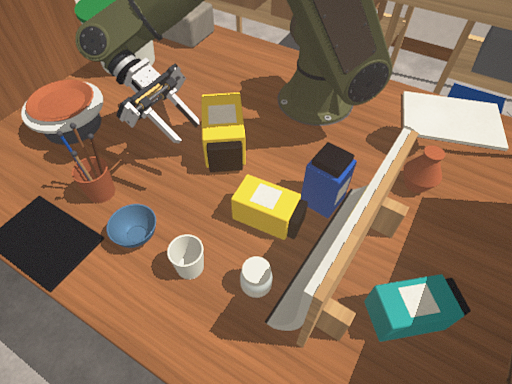

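The gripper at (150,95) faces the canister's foot. The larger yellow look-alike at (222,130) sits close to its path, so I'll measure the clearance.

```bash
python3 - <<'E'
from h import *
z=np.load("top0.npz");p,d=z["p"],z["d"];W=pts("top",d)
o=np.zeros(d.shape,bool);o[190:295,275:372]=1
for lo,hi in((108,150),(95,108),(85,108),(60,95)):
    m=o&(W[...,2]>lo)&(W[...,2]<hi);P=W[m]
    if len(P)>20:print(lo,len(P),rect(P),cv2.boxPoints(cv2.minAreaRect(P[:,:2].astype(np.float32))).round(0).tolist())
for nm,b,zl in(("bowl",(300,85,348,135),48),("pot",(362,100,412,145),70)):
    o=np.zeros(d.shape,bool);o[b[1]:b[3],b[0]:b[2]]=1;P=W[o&(W[...,2]>zl)&(d>0)];print(nm,rect(P))
E
```

```text
108 3564 (array([ 345.7, -145.2]), array([220.1, 117.2]), 36.33) [[222.0, -163.0], [292.0, -258.0], [469.0, -127.0], [400.0, -33.0]]
95 364 (array([340.6, -98. ]), array([238. ,  97.1]), 6.37) [[217.0, -63.0], [228.0, -159.0], [464.0, -133.0], [453.0, -37.0]]
85 396 (array([340.6, -98. ]), array([238. ,  97.1]), 6.37) [[217.0, -63.0], [228.0, -159.0], [464.0, -133.0], [453.0, -37.0]]
60 106 (array([333.9, -96.9]), array([237. ,  74.2]), 13.25) [[210.0, -88.0], [227.0, -160.0], [458.0, -106.0], [441.0, -34.0]]
bowl (array([ 724.3, -161.9]), array([116.8, 117.8]), 16.36)
pot (array([ 671.6, -337.4]), array([88.3, 88.6]), 44.15)
```

```bash
python3 to.py 520 -16 160 90
```

```text
shift [ 29.3   3.5 106.5] turn [-0.005 -0.957 -0.004]
at [ 511.5 -119.6  197.5] elev 35.2 yang -2.9 j [-0.66  0.54  1.48  0.75  1.74 -0.72] F [-0.4  0.5 -1.5] t 1.55
100mm into board / 10mm up in tool axes: [57.6 -0.1 81.7] [ 8.17 -0.06 -5.76]
```

Converted, 100 mm / 800 = 0.125, 80 mm / 800 = 0.1, -0.7 rad / 1.5708 = -0.4456.

```bash
python3 -m creep '[[[0.01,0.0013,0.025,0,-0.0891,0],[0.02,0.0025,0.05,0,-0.1783,0],[0.03,0.0038,0.075,0,-0.2674,0],[0.0363,0.005,0.1,0,-0.3565,0],[0.0363,0.005,0.125,0,-0.4456,0]]]' >/dev/null
python3 to.py 520 -16 120 90
```

```text
shift [-5.6 -2.4 48.8] turn [ 0.005 -0.249 -0.001]
at [521.9 -22.7 168.7] elev 75.7 yang -2.9 j [-0.24  0.29  1.65  0.26  1.26 -0.28] F [ 0.  -1.  -1.3] t 2.05
100mm into board / 10mm up in tool axes: [96.9 -0.2 24.6] [ 2.46  0.05 -9.69]
```

Converted, 50 mm / 800 = 0.0625, 30 mm / 800 = 0.0375, -0.25 rad / 1.5708 = -0.1592.

```bash
python3 -m creep '[[[0,-0.0013,0.0125,0,-0.0828,0],[-0.0063,-0.0025,0.0375,0,-0.1592,0],[-0.0063,-0.0025,0.0625,0,-0.1592,0],[-0.0063,-0.0025,0.0625,0,-0.1592,0]]]' >/dev/null
python3 to.py 520 -16 12 90
```

```text
shift [ -2.4   1.9 103.9] turn [-0.003 -0.005  0.   ]
at [518.5 -14.1 115.9] elev 89.7 yang -2.8 j [-0.1   0.33  1.71  0.01  1.11 -0.05] F [ 0.6 -0.7  0.4] t 2.45
100mm into board / 10mm up in tool axes: [100.    0.    0.5] [  0.05  -0.03 -10.  ]
```

Converted, 103 mm / 800 = 0.1288, 90 mm / 800 = 0.1125.

```bash
python3 -m creep '[[[-0.0025,0.0025,0.025,0,0,0],[-0.0025,0.0025,0.0563,0,0,0],[-0.0025,0.0025,0.0875,0,0,0],[-0.0025,0.0025,0.1125,0,0,0],[-0.0025,0.0025,0.1288,0,0,0]]]'
python3 -m creep '[[[0,0,0,0,0,0]]]' > /dev/null; python3 to.py 520 80 12 80
python3 - <<'E'
from h import *
p,d=manip.camera("top");cv2.imwrite("pics/t2.png",cv2.resize(p[100:300,150:400,::-1],None,fx=2.4,fy=2.4))
E
```

```text
clock: 2.95
eef_pos: [521.3, -17.6, 13.8]
eef_rot: [-3.141, -0.005, 1.519]
wrist_force: [-0.4, -0.3, 0.6]
finger_gap: 60.2
finger_force: 0.0
shift [97.2 -5.7  1.9] turn [-0.003  0.169 -0.002]
at [520.7 -17.4  13.3] elev 89.7 yang -2.9 j [-0.11  0.48  1.76  0.01  0.9  -0.06] F [-0.1 -0.   0.4] t 3.05
100mm into board / 10mm up in tool axes: [100.   -0.2   0.5] [  0.05  -0.03 -10.  ]
```

View pics/t2.png

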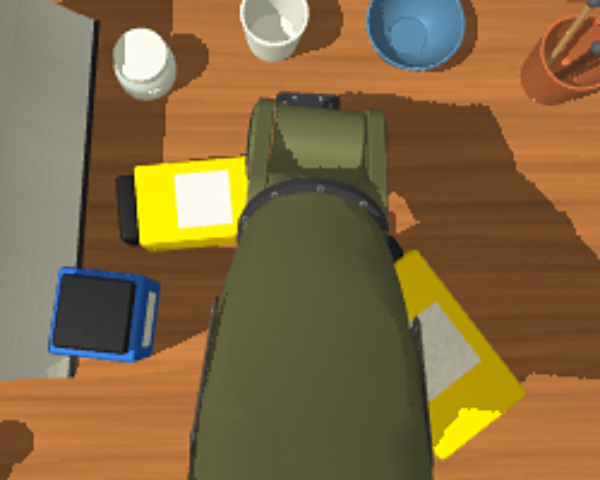

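The crop shows the wrist behind the foot at (310,160), clear of the look-alike. The canister, at (190,200), hasn't been touched. Now I'll push.

Converted, 30 mm / 800 = 0.0375, 24 mm / 800 = 0.03.

```bash
python3 -m creep '[[[0.0075,0,0,0,0,0],[0.015,0,0,0,0,0],[0.0225,0,0,0,0,0],[0.03,0,0,0,0,0],[0.0375,0,0,0,0,0]]]' |tail -4
python3 -m creep '[[[0.0075,0,0,0,0,0],[0.015,0,0,0,0,0],[0.0225,0,0,0,0,0],[0.03,0,0,0,0,0],[0.0375,0,0,0,0,0]]]' |tail -4
python3 to.py 520 80 12 60
python3 - <<'E'
from h import *
p,d=manip.camera("top");W=pts("top",d);o=np.zeros(d.shape,bool);o[150:220,185:255]=1
m=masks(p)["yel"]&o&(W[...,2]>84);P=W[m];print(rect(P),cv2.boxPoints(cv2.minAreaRect(P[:,:2].astype(np.float32))).round(0).tolist())
E
```

```text
eef_rot: [-3.14, -0.005, 1.521]
wrist_force: [0.2, -1.8, 1.2]
finger_gap: 60.1
finger_force: 0.4
eef_rot: [-3.14, -0.005, 1.52]
wrist_force: [0.1, -0.3, -0.5]
finger_gap: 59.7
finger_force: 0.4
shift [36.3 -5.7  2. ] turn [-0.002  0.518 -0.002]
at [523.9  43.4  13.8] elev 89.7 yang -2.9 j [0.01 0.49 1.75 0.01 0.9  0.06] F [ 0.1 -0.3 -0.5] t 4.1
100mm into board / 10mm up in tool axes: [100.   -0.1   0.5] [  0.05  -0.02 -10.  ]
(array([457.8, 135.4]), array([241.8, 107. ]), 22.44) [[326.0, 139.0], [367.0, 40.0], [590.0, 132.0], [549.0, 231.0]]
```

```bash
cat > look.py <<'E'
from h import *
p,d=manip.camera("top");W=pts("top",d);h=masks(p)["yel"]|(p.max(2)<70)
X,Y,Z=[W[...,k] for k in range(3)]
m=h&(X>445)&(X<600)&(Y<292)&(d>0)
for nm,q in(("yel",masks(p)["yel"]&m&(Y>50)),("black",(p.max(2)<70)&m&(Y>100)&(Z>60))):
    n,l,st,_=cv2.connectedComponentsWithStats(q.astype(np.uint8))
    if n<2:continue
    k=1+st[1:,4].argmax();P=W[l==k]
    print(nm,len(P),"zrange",P[:,2].min().round(),P[:,2].max().round(),rect(P),"ymax",P[:,1].max().round(),"ymin",P[:,1].min().round())
E
python3 look.py
```

```text
yel 757 zrange 5.0 95.0 (array([519.4, 162. ]), array([82.3, 89.6]), 87.39) ymax 203.0 ymin 119.0
black 199 zrange 74.0 86.0 (array([522. , 213.6]), array([21.3, 73.2]), 87.67) ymax 225.0 ymin 201.0
```

Converted, 20 mm / 800 = 0.025, 16 mm / 800 = 0.02, 0.52 rad / 1.5708 = 0.331.

```bash
python3 -m creep '[[[0.005,0,0,0,0.0637,0],[0.01,0,0,0,0.1273,0],[0.015,0,0,0,0.191,0],[0.02,0,0,0,0.2546,0],[0.025,0,0.0013,0,0.331,0]]]' |tail -4
python3 to.py 520 90 12 45;python3 look.py
```

```text
eef_rot: [3.141, -0.529, 1.521]
wrist_force: [-1.3, -1.2, 0.4]
finger_gap: 60.1
finger_force: 0.4
shift [22.2 -6.9 15. ] turn [ 0.002  0.256 -0.001]
at [525.6  62.9  13.8] elev 59.7 yang -2.9 j [-0.21  0.55  1.77  0.63  1.01 -0.55] F [-1.3 -1.2  0.4] t 4.7
100mm into board / 10mm up in tool axes: [86.3 -0.2 50.5] [ 5.05  0.01 -8.63]
yel 1509 zrange 6.0 94.0 (array([518.7, 149.5]), array([161.1,  89.9]), 87.12) ymax 232.0 ymin 67.0
black 199 zrange 72.0 88.0 (array([522.7, 230.6]), array([20.7, 73.9]), 86.59) ymax 242.0 ymin 219.0
```

Converted, 21.6 mm / 800 = 0.027, 17.3 mm / 800 = 0.0216, 0.2 rad / 1.5708 = 0.1273.

```bash
python3 -m creep '[[[0.0054,0,0.0034,0,0.0255,0],[0.0108,0,0.0068,0,0.0509,0],[0.0163,0,0.01,0,0.0764,0],[0.0216,0,0.0133,0,0.1019,0],[0.027,0,0.0165,0,0.1273,0]]]' |tail -4
python3 to.py 520 115 12 40;python3 look.py
```

```text
eef_rot: [-3.138, -0.724, 1.518]
wrist_force: [0.1, -1.2, -1.9]
finger_gap: 60.1
finger_force: 1.0
shift [19.8 -7.4 17.8] turn [-0.001  0.148 -0.003]
at [526.1  88.1  12.2] elev 48.5 yang -2.9 j [-0.24  0.62  1.76  0.82  1.1  -0.71] F [ 0.1 -1.2 -1.9] t 5.25
100mm into board / 10mm up in tool axes: [74.9 -0.1 66.3] [ 6.63 -0.02 -7.49]
yel 1521 zrange 11.0 113.0 (array([519.3, 161.1]), array([156. ,  90.3]), 86.8) ymax 241.0 ymin 82.0
black 236 zrange 61.0 110.0 (array([523.7, 242.8]), array([23.3, 74.8]), 83.87) ymax 258.0 ymin 232.0
```

Converted, 19 mm / 800 = 0.0238, 16 mm / 800 = 0.02, 0.15 rad / 1.5708 = 0.0955.

```bash
python3 -m creep '[[[0.0048,0,0.004,0,0.0191,0],[0.0095,0,0.008,0,0.0382,0],[0.0143,0,0.012,0,0.0573,0],[0.019,0,0.016,0,0.0764,0],[0.0238,0,0.02,0,0.0955,0]]]' |tail -4
python3 to.py 520 140 13 35;python3 look.py
```

```text
eef_rot: [-3.138, -0.877, 1.518]
wrist_force: [0.0, -1.2, -1.4]
finger_gap: 60.4
finger_force: 1.0
shift [16.7 -8.7 20.2] turn [-0.     0.083 -0.002]
at [527.4 113.4  13. ] elev 39.7 yang -2.9 j [-0.25  0.67  1.76  0.96  1.17 -0.81] F [ 0.  -1.2 -1.4] t 5.8
100mm into board / 10mm up in tool axes: [63.9 -0.1 76.9] [ 7.69 -0.02 -6.39]
yel 1567 zrange -3.0 138.0 (array([520.5, 178.7]), array([167.4,  90. ]), 87.14) ymax 264.0 ymin 95.0
black 328 zrange 72.0 139.0 (array([524.2, 258.9]), array([42.2, 73.2]), 87.35) ymax 280.0 ymin 237.0
```

Converted, 15.5 mm / 800 = 0.0194, 3.1 mm / 800 = 0.0039, 0.08 rad / 1.5708 = 0.0509.

```bash
python3 -m creep '[[[0.0033,0,0.0039,0,0.0127,0],[0.0065,0,0.0078,0,0.0255,0],[0.0098,0,0.0116,0,0.0382,0],[0.013,0,0.0155,0,0.0509,0],[0.0163,-0.0013,0.0194,0,0.0509,0]]]' |tail -4
python3 -m creep '[[[0,0,0,0,0,0]]]' >/dev/null
python3 to.py 520 160 13 35;python3 look.py
python3 - <<'E'
from h import *
p,d=manip.camera("scene");cv2.imwrite("pics/s3.png",cv2.resize(p[60:320,100:440,::-1],None,fx=2.2,fy=2.2))
E
```

```text
eef_rot: [-3.137, -0.956, 1.516]
wrist_force: [-0.5, -0.4, -2.5]
finger_gap: 60.0
finger_force: 0.9
shift [14.9 -8.5 21.1] turn [-0.     0.005 -0.002]
at [527.2 133.7  13. ] elev 35.3 yang -2.9 j [-0.24  0.71  1.76  1.03  1.21 -0.85] F [-0.7 -1.2  0.4] t 6.45
100mm into board / 10mm up in tool axes: [57.7 -0.1 81.6] [ 8.16 -0.02 -5.77]
yel 1568 zrange 24.0 155.0 (array([520.2, 188.4]), array([166.8,  90.1]), 87.13) ymax 274.0 ymin 104.0
black 462 zrange 99.0 160.0 (array([523.7, 263.3]), array([52.9, 73.2]), 87.59) ymax 291.0 ymin 237.0
```

View pics/s3.png

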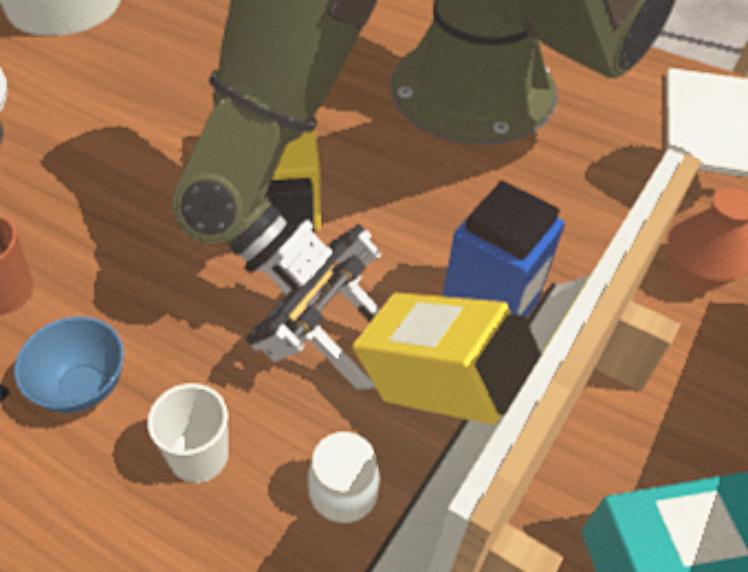

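The picture shows the canister half raised, lid on the splashback at (510,355), with both fingertips under its foot at (365,380). I'll keep pushing.

Converted, 16.3 mm / 800 = 0.0204, 13 mm / 800 = 0.0163.

```bash
python3 -m creep '[[[0.0029,-0.0013,0.0041,0,0,0],[0.0058,-0.0025,0.0083,0,0,0],[0.0088,-0.0038,0.0123,0,0,0],[0.0115,-0.005,0.0163,0,0,0],[0.0144,-0.0063,0.0204,0,0,0]]]' |tail -4
python3 -m creep '[[[0.0021,0,0.003,0,0,0],[0.0043,0,0.0061,0,0,0],[0.0065,0,0.0091,0,0,0]]]' |tail -3
python3 to.py 520 180 13 35;python3 look.py
```

```text
eef_rot: [-3.138, -0.955, 1.518]
wrist_force: [0.2, -1.0, -2.3]
finger_gap: 59.9
finger_force: 0.9
wrist_force: [-0.1, -0.6, -3.3]
finger_gap: 60.0
finger_force: 1.0
shift [ 9.9 -4.8 14.1] turn [ 0.     0.005 -0.002]
at [523.9 162.6  13.1] elev 35.3 yang -2.9 j [-0.18  0.69  1.78  1.07  1.17 -0.84] F [-0.1 -0.6 -3.3] t 7.35
100mm into board / 10mm up in tool axes: [57.8 -0.1 81.6] [ 8.16 -0.02 -5.78]
yel 1423 zrange -0.0 172.0 (array([516.4, 204.9]), array([161.7,  90.4]), 87.42) ymax 287.0 ymin 124.0
black 653 zrange 132.0 184.0 (array([519. , 260.9]), array([62.5, 73.7]), 88.36) ymax 292.0 ymin 229.0
```

Converted, 7.3 mm / 800 = 0.0091, 3.3 mm / 800 = 0.0041.

```bash
python3 -m creep '[[[0.0015,0,0.002,0,0,0],[0.0029,0,0.0041,0,0,0],[0.0044,0,0.0061,0,0,0],[0.0058,0,0.0081,0,0,0],[0.0065,0,0.0091,0,0,0]]]' |tail -4
python3 -m creep '[[[0,0,0,0,0,0],[0,0,0,0,0,0]]]' |tail -3
python3 to.py 520 180 13 35;python3 look.py
python3 - <<'E'
from h import *
p,d=manip.camera("scene");cv2.imwrite("pics/s4.png",cv2.resize(p[100:300,180:420,::-1],None,fx=2.5,fy=2.5))
E
```

```text
eef_rot: [-3.138, -0.955, 1.518]
wrist_force: [1.0, -0.2, -2.1]
finger_gap: 60.1
finger_force: 1.2
wrist_force: [1.2, 0.1, -1.9]
finger_gap: 60.0
finger_force: 0.9
shift [ 4.7 -4.8  7. ] turn [ 0.     0.005 -0.002]
at [524.4 171.3  13.2] elev 35.3 yang -2.9 j [-0.17  0.69  1.78  1.08  1.16 -0.84] F [ 1.2  0.1 -1.9] t 8.1
100mm into board / 10mm up in tool axes: [57.7 -0.1 81.6] [ 8.16 -0.02 -5.77]
yel 1357 zrange 25.0 178.0 (array([516.8, 210.5]), array([156.1,  90.3]), 87.12) ymax 290.0 ymin 131.0
black 712 zrange 146.0 188.0 (array([518.5, 260.1]), array([65.5, 72.4]), 87.77) ymax 292.0 ymin 226.0
```

View pics/s4.png

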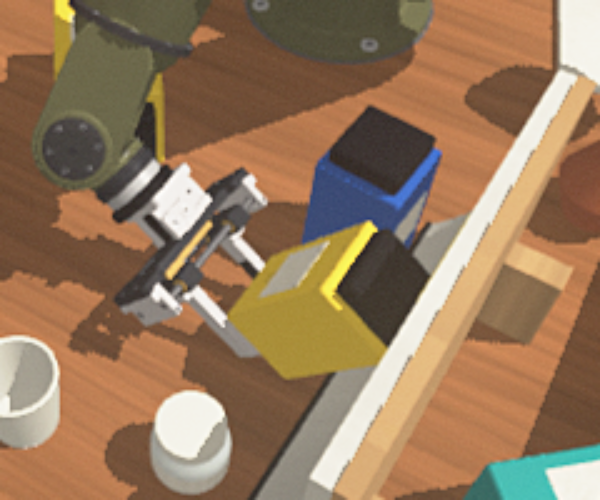

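The canister leans at about 40° from vertical, its lid still on the board at (420,270). I'll push a little more.

Converted, 6.5 mm / 800 = 0.0081, 4.9 mm / 800 = 0.0061.

```bash
python3 -m creep '[[[0.0015,0,0.002,0,0,0],[0.0029,0,0.0041,0,0,0],[0.0044,0,0.0061,0,0,0],[0.0058,0,0.0081,0,0,0],[0.0058,0,0.0081,0,0,0]]]' |tail -4
python3 to.py 520 180 13 35;python3 look.py
```

```text
eef_rot: [-3.138, -0.955, 1.518]
wrist_force: [-0.3, -0.6, -2.8]
finger_gap: 60.4
finger_force: 1.5
shift [-0.  -4.7  0.3] turn [-0.     0.005 -0.002]
at [524.7 179.5  13.2] elev 35.3 yang -2.9 j [-0.15  0.69  1.79  1.09  1.16 -0.84] F [-0.3 -0.6 -2.8] t 8.7
100mm into board / 10mm up in tool axes: [57.7 -0.1 81.7] [ 8.17 -0.02 -5.77]
yel 1310 zrange 0.0 192.0 (array([517.4, 214.9]), array([149.2,  91. ]), 86.94) ymax 292.0 ymin 139.0
black 763 zrange 148.0 196.0 (array([519.2, 259.2]), array([68.3, 73.3]), 86.9) ymax 292.0 ymin 225.0
```

Converted, -12.2 mm / 800 = -0.0153, -9.8 mm / 800 = -0.0123.

```bash
python3 -m creep '[[[-0.0021,0,-0.003,0,0,0],[-0.0044,0,-0.0061,0,0,0],[-0.0065,0,-0.0091,0,0,0],[-0.0088,0,-0.0123,0,0,0],[-0.0109,0,-0.0153,0,0,0]]]' |tail -4
python3 to.py 520 180 13 35;python3 look.py
```

```text
eef_rot: [-3.139, -0.955, 1.518]
wrist_force: [0.3, 0.1, -0.2]
finger_gap: 59.6
finger_force: 0.2
shift [ 8.9 -4.9 13. ] turn [ 0.     0.005 -0.002]
at [524.1 164.   13.2] elev 35.3 yang -2.9 j [-0.18  0.69  1.78  1.07  1.17 -0.84] F [ 0.3  0.1 -0.2] t 9.25
100mm into board / 10mm up in tool axes: [57.7 -0.2 81.7] [ 8.17 -0.02 -5.77]
yel 1297 zrange -2.0 181.0 (array([516.4, 206.1]), array([151.9,  89.9]), 87.03) ymax 284.0 ymin 128.0
black 774 zrange 147.0 191.0 (array([518.4, 253.4]), array([70. , 73.2]), 86.85) ymax 288.0 ymin 217.0
```

The manual's scale: shifts go in shares of 80 cm and turns go in shares of pi/2 rad. Converting my numbers, -12.2 mm / 800 = -0.0153, -9.8 mm / 800 = -0.0123.

```bash
python3 -m creep '[[[0,0,0,0,0,0]]]' | tail -3; python3 look.py; python3 -m creep '[[[-0.0021,0,-0.003,0,0,0],[-0.0044,0,-0.0061,0,0,0],[-0.0065,0,-0.0091,0,0,0],[-0.0088,0,-0.0123,0,0,0],[-0.0109,0,-0.0153,0,0,0]]]' |tail -4
python3 to.py 520 180 13 35;python3 look.py
```

```text
wrist_force: [-0.7, -0.1, -0.0]
finger_gap: 59.9
finger_force: 0.2
yel 1293 zrange 2.0 183.0 (array([516.5, 206.2]), array([151.1,  90.3]), 86.96) ymax 284.0 ymin 129.0
black 775 zrange 146.0 189.0 (array([518.3, 253.7]), array([70.7, 73. ]), 87.28) ymax 289.0 ymin 217.0
eef_rot: [-3.138, -0.955, 1.518]
wrist_force: [0.5, -0.5, -0.9]
finger_gap: 60.0
finger_force: 0.3
shift [17.8 -4.8 25.1] turn [ 0.     0.005 -0.002]
at [523.2 149.   13. ] elev 35.3 yang -2.9 j [-0.21  0.7   1.78  1.05  1.19 -0.85] F [ 0.5 -0.5 -0.9] t 9.95
100mm into board / 10mm up in tool axes: [57.7 -0.2 81.6] [ 8.16 -0.02 -5.77]
yel 1190 zrange 9.0 186.0 (array([514.7, 187.2]), array([139. , 127.1]), 70.82) ymax 272.0 ymin 126.0
black 831 zrange 155.0 192.0 (array([517.6, 237.3]), array([72.8, 72.7]), 86.7) ymax 274.0 ymin 200.0
```

Converted, -8 mm / 800 = -0.01, -6.5 mm / 800 = -0.0081.

```bash
cat >> look.py <<'E'
    if nm=="black":
        Q=P[P[:,2]>P[:,2].min()+6];A=np.c_[Q[:,:2],np.ones(len(Q))];c=np.linalg.lstsq(A,Q[:,2],rcond=None)[0]
        print("lid tilt deg",np.degrees(np.arctan(np.hypot(c[0],c[1]))).round(1))
E
python3 -m creep '[[[-0.002,0,-0.0016,0,0,0],[-0.004,0,-0.0033,0,0,0],[-0.006,0,-0.0049,0,0,0],[-0.008,0,-0.0065,0,0,0],[-0.01,0,-0.0081,0,0,0]]]' |tail -4
python3 to.py 520 180 8 35;python3 look.py
```

```text
eef_rot: [-3.138, -0.955, 1.518]
wrist_force: [-1.3, -0.9, -0.2]
finger_gap: 60.0
finger_force: 0.3
shift [21.6 -4.8 34.3] turn [ 0.     0.005 -0.002]
at [522.7 139.3  10.2] elev 35.3 yang -2.9 j [-0.23  0.7   1.78  1.04  1.2  -0.86] F [-1.3 -0.9 -0.2] t 10.5
100mm into board / 10mm up in tool axes: [57.7 -0.1 81.6] [ 8.16 -0.02 -5.77]
yel 1068 zrange -2.0 188.0 (array([515.2, 189.1]), array([133.3,  89.5]), 86.93) ymax 258.0 ymin 121.0
black 869 zrange 160.0 192.0 (array([516.3, 222.4]), array([73.8, 72.1]), 86.46) ymax 260.0 ymin 185.0
lid tilt deg 15.8
```

Converted, -7.4 mm / 800 = -0.0093, -6.6 mm / 800 = -0.0083.

```bash
python3 -m creep '[[[-0.0018,0,-0.0016,0,0,0],[-0.0035,0,-0.0033,0,0,0],[-0.0053,0,-0.0053,0,0,0],[-0.0068,0,-0.0073,0,0,0],[-0.0083,0,-0.0093,0,0,0]]]' |tail -4
python3 to.py 520 180 8 35;python3 look.py
```

```text
eef_rot: [-3.138, -0.955, 1.518]
wrist_force: [0.8, 0.5, -1.2]
finger_gap: 60.1
finger_force: 0.4
shift [28.2 -4.8 41.8] turn [ 0.     0.005 -0.002]
at [522.2 129.4   9.1] elev 35.3 yang -2.9 j [-0.25  0.71  1.77  1.03  1.21 -0.87] F [ 0.8  0.5 -1.2] t 11.05
100mm into board / 10mm up in tool axes: [57.7 -0.2 81.6] [ 8.16 -0.02 -5.77]
yel 997 zrange 4.0 184.0 (array([528.9, 180.9]), array([126.6, 122.5]), 84.28) ymax 249.0 ymin 119.0
black 880 zrange 164.0 190.0 (array([516.1, 209.7]), array([74.3, 72. ]), 87.05) ymax 247.0 ymin 171.0
lid tilt deg 11.7
```

Converted, -7.8 mm / 800 = -0.0098, -6.2 mm / 800 = -0.0078.

```bash
python3 -m creep '[[[-0.0016,0,-0.0018,0,0,0],[-0.0031,0,-0.0035,0,0,0],[-0.0046,0,-0.0056,0,0,0],[-0.0061,0,-0.0078,0,0,0],[-0.0075,0,-0.0098,0,0,0]]]' |tail -4
python3 look.py
python3 -m creep '[[[-0.0015,0,-0.002,0,0,0],[-0.0029,0,-0.0041,0,0,0],[-0.0044,0,-0.0061,0,0,0],[-0.0058,0,-0.0081,0,0,0],[-0.0073,0,-0.0103,0,0,0]]]' |tail -4
python3 look.py;python3 to.py 520 180 8 35
```

```text
eef_rot: [-3.138, -0.955, 1.518]
wrist_force: [0.7, 0.6, -1.1]
finger_gap: 59.7
finger_force: 0.4
yel 883 zrange 13.0 185.0 (array([514.3, 177.7]), array([119.4,  88.7]), 87.13) ymax 239.0 ymin 116.0
black 886 zrange 165.0 188.0 (array([515.6, 197.9]), array([75.2, 72.3]), 86.74) ymax 237.0 ymin 159.0
lid tilt deg 9.9
eef_rot: [-3.139, -0.955, 1.518]
wrist_force: [-0.3, -0.1, -1.1]
finger_gap: 60.2
finger_force: 0.0
yel 591 zrange -2.0 172.0 (array([514.5, 172.2]), array([116.9,  90.2]), 87.0) ymax 232.0 ymin 112.0
black 890 zrange 155.0 176.0 (array([513.2, 158.9]), array([73.3, 72.8]), 86.99) ymax 196.0 ymin 121.0
lid tilt deg 0.8
shift [40.1 -4.9 58.1] turn [ 0.     0.005 -0.002]
at [521.3 109.3   8.8] elev 35.3 yang -2.9 j [-0.28  0.71  1.76  1.    1.23 -0.88] F [ 0.1 -0.2  0.5] t 12.2
100mm into board / 10mm up in tool axes: [57.7 -0.2 81.6] [ 8.16 -0.02 -5.77]
```

Converted, -12.3 mm / 800 = -0.0154, -8.7 mm / 800 = -0.0109.

```bash
python3 -m creep '[[[-0.0036,0,-0.0051,0,0,0],[-0.0073,0,-0.0103,0,0,0],[-0.0109,0,-0.0154,0,0,0],[-0.0109,0,-0.0154,0,0,0],[-0.0109,0,-0.0154,0,0,0]]]' |tail -4
python3 -m creep '[[[0,0,0,0,0,0],[0,0,0,0,0,0]]]' | tail -3
python3 look.py;python3 to.py 516 110 12 35
```

```text
eef_rot: [-3.138, -0.955, 1.517]
wrist_force: [0.4, -0.2, -0.6]
finger_gap: 59.9
finger_force: 0.0
wrist_force: [-0.6, 0.3, -1.2]
finger_gap: 60.0
finger_force: 0.0
yel 588 zrange 0.0 174.0 (array([514.3, 172.1]), array([116.2,  89.6]), 87.03) ymax 232.0 ymin 112.0
black 887 zrange 155.0 176.0 (array([513.2, 158.7]), array([72.9, 72.6]), 87.0) ymax 195.0 ymin 121.0
lid tilt deg 0.7
shift [11.3 -5.2 10.3] turn [-0.     0.005 -0.002]
at [520.4  94.8   8.7] elev 35.3 yang -2.9 j [-0.31  0.72  1.76  0.98  1.24 -0.88] F [0.9 0.2 1.2] t 12.95
100mm into board / 10mm up in tool axes: [57.7 -0.1 81.6] [ 8.16 -0.02 -5.77]
```

Converted, 12.8 mm / 800 = 0.016, 12.4 mm / 800 = 0.0155.

```bash
python3 -m creep '[[[0.005,-0.0025,0.0025,0,0,0],[0.0081,-0.005,0.0063,0,0,0],[0.0113,-0.0063,0.01,0,0,0],[0.0134,-0.0063,0.013,0,0,0],[0.0155,-0.0063,0.016,0,0,0]]]' |tail -3
python3 -m creep '[[[0.0021,0,0.003,0,0,0],[0.0043,0,0.0061,0,0,0],[0.0065,0,0.0091,0,0,0],[0.0086,0,0.0123,0,0,0],[0.0108,0,0.0153,0,0,0]]]' |tail -3
python3 look.py;python3 to.py 516 140 12 35
```

```text
wrist_force: [-0.6, -0.8, 0.4]
finger_gap: 60.1
finger_force: 0.5
wrist_force: [0.2, -1.4, 0.4]
finger_gap: 60.2
finger_force: 0.5
yel 624 zrange 2.0 173.0 (array([515.3, 184.4]), array([107.7,  89.9]), 87.09) ymax 240.0 ymin 129.0
black 895 zrange 156.0 176.0 (array([514.4, 175.1]), array([72.8, 72.5]), 87.16) ymax 212.0 ymin 137.0
lid tilt deg 0.7
shift [ 7.4 -1.7  9.4] turn [-0.     0.005 -0.002]
at [517.1 128.   11.4] elev 35.3 yang -2.9 j [-0.25  0.7   1.79  1.03  1.21 -0.87] F [ 0.7  0.4 -0.4] t 14.0
100mm into board / 10mm up in tool axes: [57.7 -0.1 81.6] [ 8.16 -0.02 -5.77]
```

Converted, 8.2 mm / 800 = 0.0103, 6.5 mm / 800 = 0.0081.

```bash
python3 -m creep '[[[0.0015,0,0.002,0,0,0],[0.0029,0,0.0041,0,0,0],[0.0044,0,0.0061,0,0,0],[0.0058,0,0.0081,0,0,0],[0.0073,0,0.0103,0,0,0]]]' |tail -3
python3 -m creep '[[[0.0008,0,0.001,0,0,0],[0.0015,0,0.002,0,0,0],[0.0021,0,0.003,0,0,0]]]' |tail -3
python3 look.py;python3 to.py 516 145 12 35
```

```text
wrist_force: [0.3, -0.5, -0.3]
finger_gap: 59.8
finger_force: 0.5
wrist_force: [0.8, -0.9, -0.9]
finger_gap: 60.1
finger_force: 0.5
yel 641 zrange 7.0 174.0 (array([515.6, 188.1]), array([89.8, 90.2]), 87.05) ymax 234.0 ymin 142.0
black 897 zrange 156.0 177.0 (array([514.7, 187.5]), array([72.9, 72.1]), 88.3) ymax 224.0 ymin 150.0
lid tilt deg 0.8
shift [ 3.  -2.   3.2] turn [ 0.     0.005 -0.002]
at [517.8 140.6  11.4] elev 35.3 yang -2.9 j [-0.23  0.69  1.79  1.04  1.19 -0.87] F [-1.2  0.1  0.3] t 14.85
100mm into board / 10mm up in tool axes: [57.7 -0.1 81.6] [ 8.16 -0.02 -5.77]
```

Now the final millimetres, in 0.5 mm steps with the force checked at each.

Converted, 0.8 mm / 800 = 0.001, 0.6 mm / 800 = 0.0008.

```bash
F="wrist|finger_force"
for k in 1 2 3; do python3 -m creep '[[[0.0004,0,0.0005,0,0,0],[0.0008,0,0.001,0,0,0]]]' |grep -E "$F"; done
python3 to.py 516 145 12 35
```

```text
wrist_force: [-0.1, -1.0, 0.8]
finger_force: 0.5
wrist_force: [-0.8, -1.0, 0.1]
finger_force: 0.4
wrist_force: [-0.1, -3.1, 0.5]
finger_force: 1.8
shift [ 1.3 -2.   1. ] turn [ 0.     0.005 -0.002]
at [517.9 143.4  11.5] elev 35.3 yang -2.9 j [-0.22  0.69  1.79  1.05  1.19 -0.86] F [-0.1 -3.1  0.5] t 15.45
100mm into board / 10mm up in tool axes: [57.8 -0.1 81.6] [ 8.16 -0.02 -5.78]
```

Converted, 0.4 mm / 800 = 0.0005, 0.3 mm / 800 = 0.0004.

```bash
F="wrist|finger_force"
python3 -m creep '[[[0.0004,0,0.0005,0,0,0],[0.0004,0,0.0005,0,0,0]]]' |grep -E "$F"
python3 -m creep '[[[0.0001,0,0.0003,0,0,0],[0.0001,0,0.0003,0,0,0]]]' |grep -E "$F"
```

```text
wrist_force: [-0.9, -6.2, 0.4]
finger_force: 2.9
wrist_force: [-2.5, -7.3, 1.0]
finger_force: 3.6
```

Wrist force is about 7 N, so the strip is taking about 6 N. I'll hold briefly, then back off.

Converted, -22 mm / 800 = -0.0275, -16 mm / 800 = -0.02.

```bash
python3 -m creep '[[[0,0,0,0,0,0],[0,0,0,0,0,0],[0,0,0,0,0,0]]]' |grep -E "wrist|finger_f"; python3 look.py
python3 -m creep '[[[-0.0008,0,-0.001,0,0,0],[-0.0021,0,-0.003,0,0,0],[-0.0063,0,-0.0094,0,0,0],[-0.0125,0,-0.0188,0,0,0],[-0.0188,0,-0.0275,0,0,0]]]' |grep -E "wrist|finger_f"
python3 -m creep '[[[-0.0075,0,-0.01,0,0,0],[-0.015,0,-0.02,0,0,0],[-0.015,0,-0.02,0,0,0],[-0.015,0,-0.02,0,0,0]]]' | tail -3
python3 look.py
python3 - <<'E'
from h import *
p,d=manip.camera("scene");cv2.imwrite("pics/s5.png",cv2.resize(p[60:320,60:440,::-1],None,fx=2.1,fy=2.1))
p,d=manip.camera("top");cv2.imwrite("pics/t5.png",cv2.resize(p[80:280,110:360,::-1],None,fx=3,fy=3))
E
```

```text
wrist_force: [-2.9, -7.0, 1.2]
finger_force: 3.6
yel 637 zrange 4.0 173.0 (array([515.6, 193. ]), array([94.6, 89.7]), 87.07) ymax 242.0 ymin 144.0
black 896 zrange 155.0 176.0 (array([514.9, 190.5]), array([73. , 72.2]), 87.79) ymax 227.0 ymin 153.0
lid tilt deg 0.8
wrist_force: [0.5, 0.1, 0.2]
finger_force: 0.0
wrist_force: [-0.4, -0.2, 0.5]
finger_gap: 60.1
finger_force: 0.0
yel 641 zrange 4.0 173.0 (array([515.5, 192.8]), array([94.5, 89.6]), 86.86) ymax 242.0 ymin 144.0
black 896 zrange 153.0 177.0 (array([515.1, 190. ]), array([72.9, 72.6]), 88.29) ymax 227.0 ymin 153.0
lid tilt deg 1.0
```

View pics/s5.png

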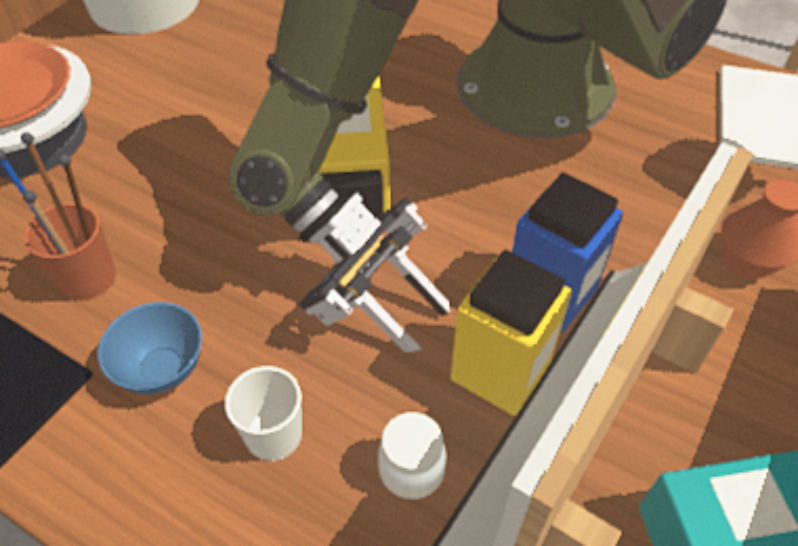

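View pics/t5.png

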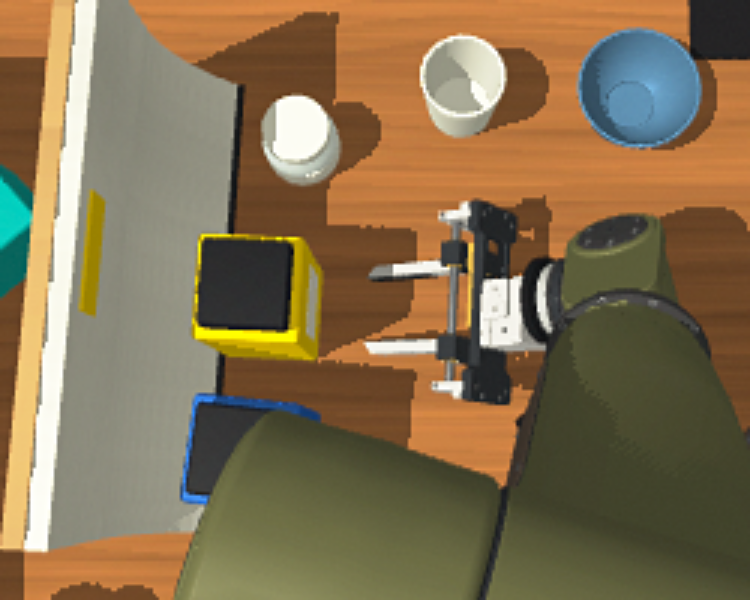

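Both views show the canister standing square and flush in its gap: base at about (510,395) in the scene crop and lid at (245,285) in the top crop. It is about 8 mm off the middle, the fingers are clear, and no neighbour has moved.

```bash
python3 -c "
from cell import manip
print(manip.sign_off())"
```

```text
the job is handed in; nothing more can be done
None
```

I handed in the job: the yellow canister stands upright and square in its gap, flush on the toe strip and about 8 mm off the middle, pressed home at about 6 N (estimated from the wrist force); the fingers are clear and nothing else looks moved in the pictures, but hand-in returned no verdict.

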